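# Close the water-filter box

## Robot

A 6-joint arm with a two-finger parallel gripper is mounted at the origin on the work surface. World frame = base frame: x ahead of the robot, y to its left, z up, the work surface at z = 0. Lengths are in m, angles in degrees, forces in N, time in s.
With the tool pointing down it reaches from about 0.25 to 0.725 m from the base axis. Payload 9.7 kg.
Tool frame: the origin (TCP) lies at the very end of the fingers, on their centre line; the grasp point (between the pads) lies tcp_to_grasp behind it (tcp_to_grasp is the distance from the TCP to the grasp point, in m); z points along the fingers, y is the direction in which the jaws open and shut (so a half turn about z gives the same grasp; the last joint's range is limited). The gripper opens to 85 mm and grips with 20 to 120 N. Pads are 22 mm wide; open, the fingers measure 114 mm over their backs; the gripper's body (76 mm by 85 mm) begins 54 mm behind the grasp point. The pads swing forward as they close: fully open they stand 13 mm farther back than shut.
Start: joints at [-70.187, 4.979, 10.078, 95.1, 0, 90], TCP at [0.186, -0.517, 0.231] pointing down, gripper open.
Joint ranges: [-179.16, 179.16], [-48.56, 103.87], [-65.8, 70.77], [-126.05, 130.52], [-82.76, 87.17], [-180, 180]. Speed limits (degrees/s): [127.2, 127.2, 147.25, 180, 180, 180].

## Interface

Orientations are given as [roll, pitch, yaw] about the fixed x, y, z axes, in that order (R = Rz(yaw) Ry(pitch) Rx(roll)).
In Python, from workcell import * gives the robot as it stands. The module is installed in compiled form; this text tells all that it offers.
- The arm moves only by the shell command python3 -m pendant 'ROWS' [FORCE]. ROWS is JSON, a list of rows, each a list of 3 entries, a list of its own where there are three numbers: the opening in per cent of the stroke, from 0 (shut) to 100 (fully open), then the shift along the world's x, y, z in mm, then the turn, a rotation vector about the world's x, y, z in degrees. A call has 1 to 20 rows; each row is the pose to reach, as a shift and turn from the pose measured when the call began; what a row does not reach only later rows make up. A row lasts 1/8 s, in which the tool goes at most 62.5 mm and 10.7 degrees, less where a joint would pass 70% of its speed; a pose out of reach is approached as far as the arm can. A call with a gripper value outside its range is refused whole. The fingers move at their own pace and stop on an object; FORCE is the grip in N (left out, the last holds). Time passes only in rows, so rows that repeat a pose let the fingers close. It gives the time, the measured TCP pose, the force and the opening at its end, in the units of the state.
- get_obs(): the state, without advancing time (a new reading comes with each control period).
- camera(name): name is "scene" or "top" or "wrist"; returns a dict with "img" (384x512x3 uint8, red, green, blue), "fx", "fy", "cx", "cy" (pixels), "cam_to_world" (4x4, takes a point from camera to world coordinates); the wrist camera has in their place "T_tool_cam" (4x4, takes a point from camera to tool coordinates, whose origin is the TCP and whose axes are the flange's). Camera axes: x right, y down, z forward; pixel columns grow to the right and rows downward; lengths in m; the calibration is good to about 2 mm. A picture is of the moment at which its call begins: read the wrist's pose just before it. There is no depth.
- job_done(): hands the job in, once; it reports no verdict.
Trained networks look in a picture, given as the dict that the camera call returned (one of the last four; its "shot" number tells which), for a name from the list of things; names that differ only in an ending like _2 or _b are one class to them, and where a whole thing is asked for, a point or a joint stands for the part that bears it (a point fixed in the world has none). Each returns a list of dicts, best first, with "confidence" (0 to 1); they miss things now and then, are a little off and sometimes report something else, mostly with a low value. They report only what shows in the picture. A call takes as long as a camera call. They do not tell look-alikes from the thing itself.
- regions_of(picture, label): "region" (384x512 bool, what is visible of it).
- pinpoint(picture, label): "position" ([x, y, z] in m, in world coordinates, good to about 4 mm: a listed point, or the origin of a listed thing).
The state is a dict: "time": time; "q": joint angles; "qd": joint speeds; "joint_efforts": joint torques, N m; "ee_pos": TCP position; "tcp_rot": TCP orientation; "wrist_force": force on the tool from outside, world axes, zero at the start; "torque": the same for the moment, N m; "opening": finger opening in m.
Only numpy, scipy, OpenCV 4.12 (cv2) and the standard library are available. Lean on these libraries where they do the work, as an engineer would, in place of code of your own. Each camera call takes 0.05 s, during which the arm holds its last target. There are 200 camera calls.

## Task

Put the loose metal cover back on the grey water-filter box: larger hole over the larger pin and smaller hole over the smaller pin, until the plate lies flat on the rim. Then turn the black-winged captive cap on the box clockwise to its stop, so that its tongue lies over the edge of the cover. Let go, and leave the salt shaker, pepper mill, drinking glass and jar standing where they are.

Things in the scene. Friction and masses are not known exactly. Their poses are not given: they have to be found in the camera images.
- cover: Loose aluminium cover, 120 (x) by 150 (y) by 5 mm, about 0.35 kg. Origin: centre of its underside, z up. Black bar handle on top in the middle: 14 mm wide (x), 50 long (y), 5 to 35 mm above the origin. Through holes on its y axis: 16.5 mm diameter at y = +55 mm, 11.5 mm at y = -55 mm. Starts flat on the counter. Seated: axes along the housing's.
- housing: Grey filter box, fixed, 50 mm high, from x = -120 to +66 mm and y = -80 to +80 mm about its origin, which lies at counter level under the centre of its open well (92 by 136 mm); z up, x away from the robot at yaw 0. Two hose stubs stand 18 mm out of its back (+x). The captive cap's axis is at x = -94 mm, y = 0
- well (a point): Centre of the well at rim height (50 mm up), axes as the housing's. A white cartridge in the well carries two upright steel pins, chamfered tips 12 mm above this point: 14 mm diameter at y = +55 mm, 9 mm at y = -55 mm. It is firm, but was fitted somewhere along a track: both pins share one x between -8 and +8 mm, which is not reported: feel or look for it.
- cap (a joint): Captive cap on the box's top near its front, vertical axis; rad, growing clockwise from above; starts at -0.3 to 0.25, stop at 1.5 (closed). At 0 its steel tongue (14 mm wide, 55 long from the axis, 8 to 12 mm above the box's top) points along housing +y, clear of the cover; at 1.5 nearly along +x, 3 mm over the cover's edge. Stays where left
- cap_grip (a point): Point on the cap's axis in the middle of its black wing grip, 76 mm above the counter. The wing is 12 mm thick (this point's x), 34 mm long (y, along the tongue), from 62 to 90 mm above the counter; it turns with the cap
- salt: steel salt shaker, 38 mm across, 86 mm tall, bystander; origin: centre of its underside
- mill: dark wooden pepper mill, 40 mm across, 112 mm tall, bystander; origin: centre of its underside
- tumbler: drinking glass, 68 mm across, 100 mm tall, bystander; origin: centre of its underside
- jar: glass jar with steel lid, 72 mm across, 110 mm tall, bystander; origin: centre of its underside
Mind the look-alikes: they are no part of the job. Leave any blue or orange look-alike of the cover alone.

How it is judged (in metres and radians):
On the way, in this order (a step that is already met when the one before it is completed fails the run):
1. the cover is seated on both pins, flat on the rim (z of cover in the frame of housing between 0.046 and 0.0525 m and x of cover in the frame of housing between -0.013 and 0.013 m and y of cover in the frame of housing between -0.006 and 0.006 m and angle between cover's own z axis and vertical below 0.03 rad and angle between the x axis of cover and the x axis of housing, either way round below 0.07 rad), for 0.2 s.
2. the cap is turned to its stop, tongue over the cover (all of step 1 and value of joint cap above 1.25 rad), for 0.2 s.
At the end, for the whole second after the job is handed in: The cover lies on the rim over both pins (origin 46 to 52.5 mm over the box's foot, within 13 mm in x and 6 mm in y of the well's centre, level and square within 0.03 and 0.07 rad), the cap stands beyond 1.25 rad, and everything is released and at rest (all of step 2 and linear speed of cover below 0.02 m/s and velocity of joint cap below 0.1 rad/s); the robot touches nothing.
It fails at once if a bystander is moved by more than 40 mm (distance of any of salt, mill, tumbler, jar from where it was at the start of the episode above 0.04 m).
It fails at once if a bystander is tipped over (angle between any of salt, mill, tumbler, jar's own z axis and vertical above 0.5 rad).
It also fails if it takes over 61 s, if anything falls off the work surface, if the arm or the gripper's body presses on something with over 40 N, if the wrist force passes 120 N, or if a joint passes its speed limit or range.

## Working session

There is one attempt and no reset: what is moved stays moved. The work goes in short steps, Python scripts to look and compute and a shell command to move; the robot and the scene stay as the last step left them, time stands still between calls to the robot, and variables do not carry over. Pictures are saved under pics/ and viewed, about 8 in all and at most 12, crops included, and the job is handed in when it is done.

```bash
mkdir -p pics; python3 - <<'E'
from workcell import *
import cv2, numpy as np
o=get_obs();print(o)
ims=[]
for n in ("top","scene"):
    p=camera(n); ims.append(p["img"])
    print(n,p["fx"],p["cx"],p["cy"],np.round(p["cam_to_world"],3).tolist())
    for l in ("cover","housing","well","cap","cap_grip","salt","mill","tumbler","jar"):
        try: print(l,[(np.round(d["position"],3).tolist(),round(d["confidence"],2)) for d in pinpoint(p,l)])
        except Exception as e: print(l,e)
cv2.imwrite("pics/a.png",cv2.cvtColor(np.vstack(ims),cv2.COLOR_RGB2BGR)[:, :])
for i,n in enumerate(("top","scene")): cv2.imwrite(f"pics/a_{n}.png",cv2.resize(cv2.cvtColor(ims[i],cv2.COLOR_RGB2BGR),(800,600)))
E
```

```text
{'time': 0.0, 'q': array([-7.01876025e+01,  5.01110061e+00,  1.00346621e+01,  9.51000891e+01,
       -1.69830849e-03,  9.00005895e+01]), 'qd': array([ 0.00573648, -0.05286174,  0.05986416,  0.05526265,  0.00687109,
        0.01215299]), 'joint_efforts': array([-1.91008185e-03, -5.20388639e+01,  4.64806974e+01,  1.61010318e-02,
       -1.02352506e-04, -3.13895248e-05]), 'ee_pos': array([ 0.1863312 , -0.51722857,  0.23058493]), 'tcp_rot': array([-1.79923472e+02,  1.69909436e-03,  1.98118103e+01]), 'wrist_force': array([-0.68931385, -0.34050923,  0.16066408]), 'torque': array([0.0856683 , 0.01010887, 0.01099709]), 'opening': 0.08546776478211633}
top 498.29851041648425 263.6134142351144 188.9557231321098 [[-0.001, -0.981, 0.195, 0.139], [-1.0, 0.003, 0.008, 0.002], [-0.008, -0.195, -0.981, 1.821], [0.0, 0.0, 0.0, 1.0]]
cover [([0.316, 0.157, -0.0], 0.88), ([0.282, 0.385, -0.002], 0.84), ([0.53, 0.227, 0.001], 0.63)]
housing [([0.573, -0.207, -0.002], 0.56), ([0.567, 0.458, 0.002], 0.34)]
well []
cap it knows: cap_grip, cover, housing, jar, mill, salt, tumbler, well
cap_grip [([0.481, -0.186, 0.074], 0.6)]
salt [([0.695, -0.003, 0.001], 0.59)]
mill []
tumbler [([0.568, 0.463, 0.0], 0.85)]
jar [([0.459, 0.002, 0.0], 0.71), ([0.521, -0.485, 0.004], 0.63)]
scene 349.50647851479636 254.3481956560641 190.20262502323214 [[0.763, 0.534, -0.364, 0.844], [0.646, -0.631, 0.429, -0.411], [-0.001, -0.563, -0.827, 0.899], [0.0, 0.0, 0.0, 1.0]]
cover [([0.32, 0.162, -0.001], 0.84), ([0.534, 0.231, 0.003], 0.69), ([0.284, 0.378, -0.0], 0.56)]
housing [([0.576, -0.205, 0.001], 0.79)]
well [([0.578, -0.204, 0.05], 0.87)]
cap it knows: cap_grip, cover, housing, jar, mill, salt, tumbler, well
cap_grip [([0.484, -0.18, 0.073], 0.47)]
salt [([0.687, 0.002, -0.002], 0.84)]
mill [([0.459, -0.001, 0.001], 0.5)]
tumbler [([0.566, 0.464, -0.001], 0.62)]
jar [([0.516, -0.483, -0.0], 0.85)]
```

View pics/a_top.png

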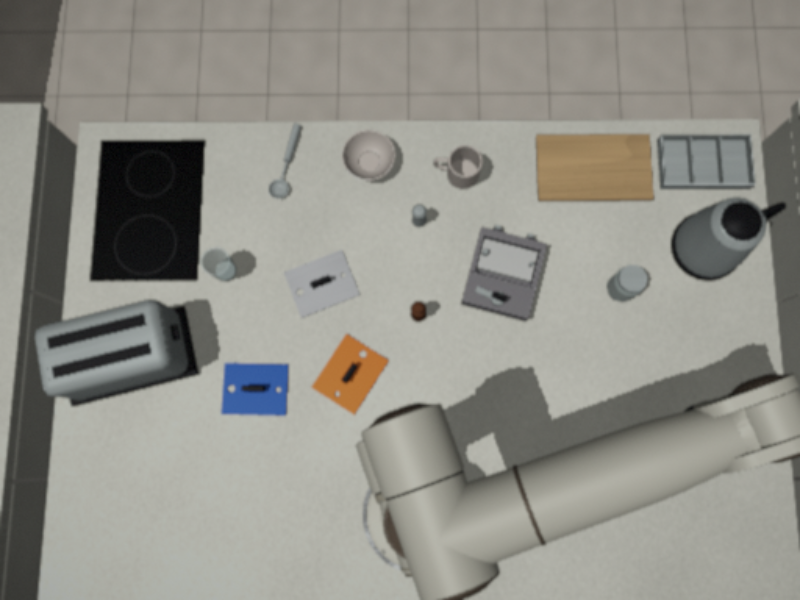

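View pics/a_scene.png

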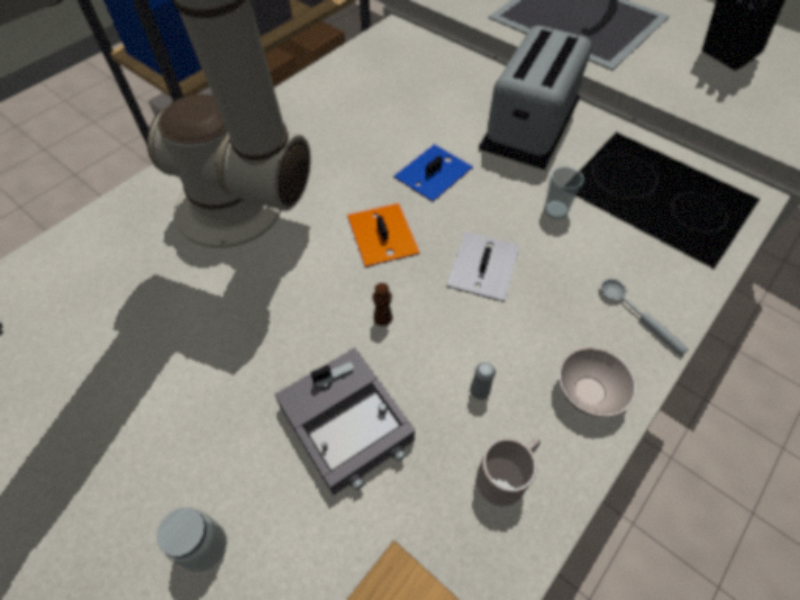

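The bare aluminium cover lies at about (0.53, 0.23), at top-view pixel (322,283). The box is at (0.575, -0.206), yaw about -14°. The blue and orange plates are decoys. Next I move to view the box, with a tool yaw that suits the later placing.

```bash
cat > h.py <<'E'
from workcell import *
import cv2, numpy as np
from scipy.spatial.transform import Rotation as R
def tool(o):
    T=np.eye(4);T[:3,:3]=R.from_euler('xyz',o["tcp_rot"],degrees=True).as_matrix();T[:3,3]=o["ee_pos"];return T
def wrist():
    o=get_obs();p=camera("wrist");p["cam_to_world"]=None
    return o,p,tool(o)@p["T_tool_cam"]
def ray(p,C,u,v,z):
    d=C[:3,:3]@np.array([(u-p["cx"])/p["fx"],(v-p["cy"])/p["fy"],1]);return C[:3,3]+d*(z-C[2,3])/d[2]
def save(p,n,s=1.5625): cv2.imwrite(f"pics/{n}.png",cv2.cvtColor(cv2.resize(p["img"],None,fx=s,fy=s,interpolation=cv2.INTER_CUBIC),cv2.COLOR_RGB2BGR))
E
python3 -m pendant '[[100,[290,320,130],[0,0,56]],[100,[290,320,130],[0,0,56]],[100,[290,320,130],[0,0,56]],[100,[290,320,130],[0,0,56]],[100,[290,320,130],[0,0,56]],[100,[290,320,130],[0,0,56]],[100,[290,320,130],[0,0,56]],[100,[290,320,130],[0,0,56]],[100,[290,320,130],[0,0,56]],[100,[290,320,130],[0,0,56]]]' 40
python3 - <<'E'
from h import *
o,p,C=wrist(); print(tcp_to_grasp,p["fx"],p["cx"],p["cy"],p["T_tool_cam"].round(3).tolist(),C.round(3).tolist(),o["ee_pos"],o["tcp_rot"],o["q"].round(1))
for l in ("housing","well","cap_grip"): print(l,[(np.round(d["position"],4).tolist(),round(d["confidence"],2)) for d in pinpoint(p,l)])
save(p,"b")
np.savez("b.npz",img=p["img"],C=C,fx=p["fx"],fy=p["fy"],cx=p["cx"],cy=p["cy"])
E
```

```text
time: 2.15
ee_pos: [0.4756, -0.1984, 0.361]
tcp_rot: [-180.0, 0.0, 75.7]
wrist_force: [0.4, 0.4, -1.4]
opening: 0.0854
0.0187 312.31733834200463 253.59444555898068 190.75159257023032 [[-0.001, -0.951, -0.309, 0.079], [1.0, -0.001, -0.0, 0.0], [0.0, -0.309, 0.951, -0.143], [0.0, 0.0, 0.0, 1.0]] [[0.969, -0.235, -0.077, 0.496], [-0.247, -0.922, -0.299, -0.122], [-0.001, 0.309, -0.951, 0.504], [0.0, 0.0, 0.0, 1.0]] [ 0.47564603 -0.1984035   0.36095337] [-1.79964690e+02  1.17995914e-02  7.57420601e+01] [-22.6   5.6  25.7 110.1  -0.   81.6]
housing []
well []
cap_grip [([0.4875, -0.1846, 0.0757], 0.65), ([0.4561, -0.0036, -0.001], 0.53), ([0.5185, -0.4793, 0.0018], 0.52)]
```

View pics/b.png

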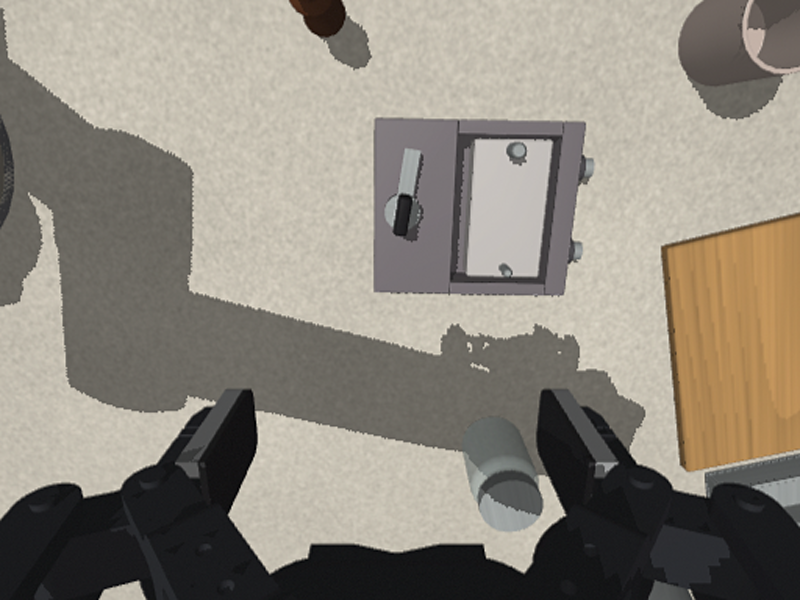

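```bash
python3 - <<'E'
from h import *
b=dict(np.load("b.npz"));C=b["C"]
k=1.5625
P=lambda u,v,z: ray(b,C,u/k,v/k,z)
cs=np.array([P(*c,0.05) for c in((375,118),(585,122),(564,295),(375,293))])
print(cs.round(4),cs.mean(0))
# model corners at yaw t
M=np.array([[-.12,.08],[.066,.08],[.066,-.08],[-.12,-.08]])
m=M-M.mean(0);d=cs[:,:2]-cs[:,:2].mean(0)
t=np.arctan2((m[:,0]*d[:,1]-m[:,1]*d[:,0]).sum(),(m*d).sum());Rt=np.array([[np.cos(t),-np.sin(t)],[np.sin(t),np.cos(t)]])
o=cs[:,:2].mean(0)-Rt@M.mean(0);print("yaw",np.degrees(t),"origin",o,"res",(d-m@Rt.T).round(4).tolist())
for n,c in(("big",(517,149)),("small",(505,269))): print(n,(P(*c,.062)[:2]-o)@Rt)
for n,c in(("grip",(402,213)),): print(n,(P(*c,.09)[:2]-o)@Rt)
im=b["img"][65:200,230:400];im=cv2.resize(im,None,fx=4.4,fy=4.4,interpolation=cv2.INTER_CUBIC);cv2.imwrite("pics/c.png",im[:,:,::-1])
E
```

```text
[[ 0.4817 -0.0997  0.05  ]
 [ 0.6589 -0.1482  0.05  ]
 [ 0.6182 -0.3017  0.05  ]
 [ 0.4401 -0.2542  0.05  ]] [ 0.54971487 -0.20094557  0.05      ]
yaw -15.060029427007594 origin [ 0.57578754 -0.207961  ] res [[0.001, -0.0001], [-0.0015, -0.0004], [-0.0006, 0.0007], [0.001, -0.0002]]
big [0.00442325 0.05610472]
small [ 0.00282521 -0.05105321]
grip [-0.09452911  0.00366805]
```

View pics/c.png

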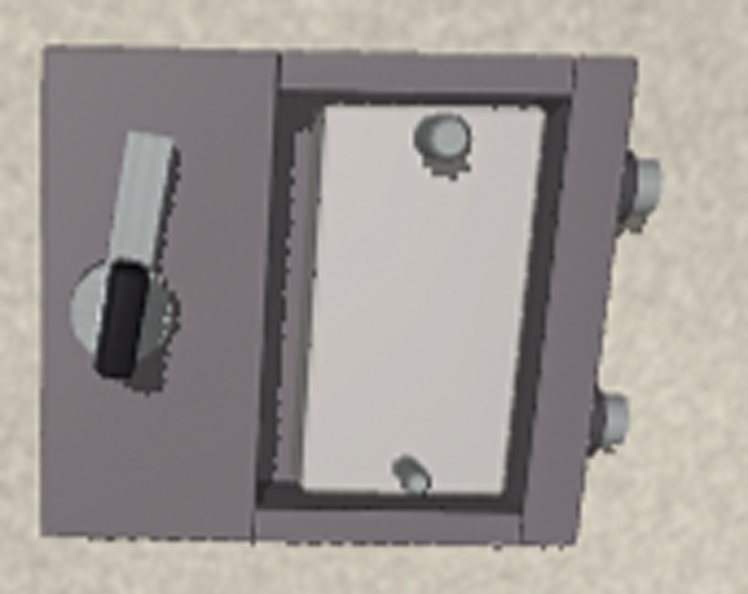

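```bash
python3 -m pendant '[[100,[0,330,0],[0,0,34]],[100,[0,330,0],[0,0,34]],[100,[0,330,0],[0,0,34]],[100,[0,330,0],[0,0,34]],[100,[0,330,0],[0,0,34]],[100,[0,330,0],[0,0,34]],[100,[0,330,0],[0,0,34]],[100,[0,330,0],[0,0,34]]]'
python3 - <<'E'
from h import *
o,p,C=wrist(); print(o["ee_pos"],o["tcp_rot"],o["q"].round(1))
for l in ("cover",): print(l,[(np.round(d["position"],4).tolist(),round(d["confidence"],2)) for d in pinpoint(p,l)])
save(p,"d")
np.savez("d.npz",img=p["img"],C=C,fx=p["fx"],fy=p["fy"],cx=p["cx"],cy=p["cy"])
E
```

```text
time: 3.35
ee_pos: [0.4758, 0.1303, 0.3614]
tcp_rot: [-180.0, 0.0, 109.6]
wrist_force: [-0.9, 0.0, -0.8]
opening: 0.0855
[0.47579372 0.13034454 0.36136176] [-1.79997068e+02  2.03231433e-02  1.09632446e+02] [ 15.3   2.5  22.4 110.   -0.   85.7]
cover [([0.5366, 0.2321, -0.0005], 0.63), ([0.3153, 0.159, -0.004], 0.58)]
```

View pics/d.png

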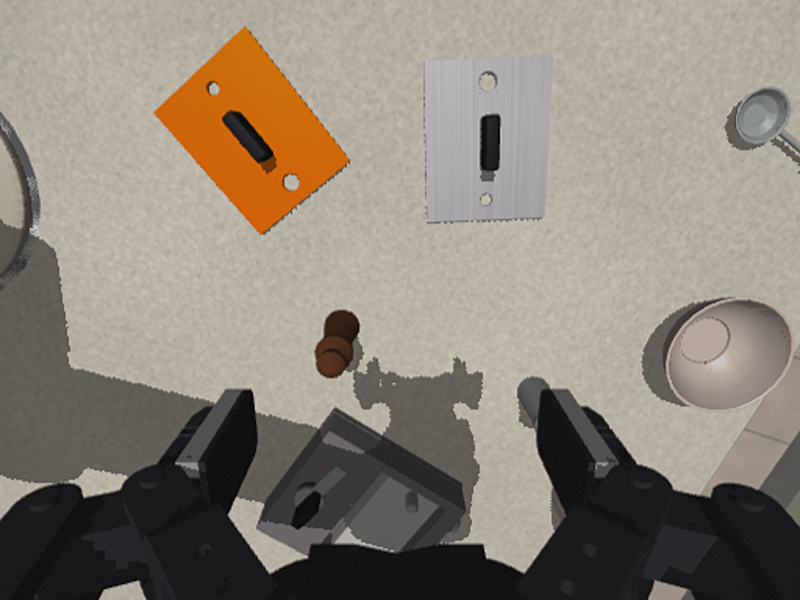

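```bash
cat > fit.py <<'E'
from h import *
k=1.5625
def rect(b,cs,M,z):
    cs=np.array([ray(b,b["C"],u/k,v/k,z)[:2] for u,v in cs]);M=np.array(M)
    m=M-M.mean(0);d=cs-cs.mean(0)
    t=np.arctan2((m[:,0]*d[:,1]-m[:,1]*d[:,0]).sum(),(m*d).sum());Rt=np.array([[np.cos(t),-np.sin(t)],[np.sin(t),np.cos(t)]])
    o=cs.mean(0)-Rt@M.mean(0);return o,np.degrees(t),Rt,(d-m@Rt.T).round(4).tolist()
E
python3 - <<'E'
from fit import *
b=dict(np.load("d.npz"))
# refine corners of the plate by threshold
im=cv2.resize(b["img"],None,fx=k,fy=k)
hsv=cv2.cvtColor(im,cv2.COLOR_RGB2HSV); bl=(im[...,2].astype(int)-im[...,0]>-2)&(im.max(2)>120)
m=np.zeros(im.shape[:2],np.uint8);m[30:240,390:580]=bl[30:240,390:580]*255
m=cv2.morphologyEx(m,cv2.MORPH_OPEN,np.ones((5,5)))
c=max(cv2.findContours(m,cv2.RETR_EXTERNAL,cv2.CHAIN_APPROX_NONE)[0],key=cv2.contourArea)
print(cv2.minAreaRect(c), cv2.approxPolyDP(c,10,True)[:,0].tolist())
M=[[-.06,.075],[.06,.075],[.06,-.075],[-.06,-.075]]
o,t,Rt,r=rect(b,((424,61),(553,55),(545,217),(427,222)),M,.005);print(o,t,r)
H=np.array([ray(b,b["C"],u/k,v/k,.005)[:2] for u,v in((487,81),(486,200))]);d=H[0]-H[1];print("holes",(H-o)@Rt,H.mean(0),np.degrees(np.arctan2(-d[0],d[1])))
g=np.array([ray(b,b["C"],u/k,v/k,.035)[:2] for u,v in((490,115),(490,170))]);print("handle",g)
b=dict(np.load("b.npz"))
o,t,Rt,r=rect(b,((375,118),(585,122),(564,295),(375,293)),[[-.12,.08],[.066,.08],[.066,-.08],[-.12,-.08]],.05);print("housing",o,t)
for q in((518,150),(508,273)): w=ray(b,b["C"],q[0]/k,q[1]/k,.062)[:2];print(w,(w-o)@Rt)
E
```

```text
((489.5406799316406, 138.97860717773438), (161.68505859375, 128.26058959960938), 88.8228530883789) [[552, 57], [424, 63], [426, 132], [443, 137], [443, 152], [427, 153], [427, 193], [440, 199], [427, 196], [429, 221], [544, 211], [544, 192], [520, 183], [545, 177]]
[0.53375856 0.23182924] 21.974811951525293 [[0.0004, -0.0], [-0.0002, -0.0002], [0.0001, 0.0002], [-0.0002, 0.0]]
holes [[-0.0009463   0.05529323]
 [-0.00022428 -0.05515761]] [0.53319042 0.23167311] 22.34935424411715
handle [[0.52192929 0.25302423]
 [0.54069898 0.20876348]]
housing [ 0.57578754 -0.207961  ] -15.060029427007594
[ 0.59533224 -0.15596479] [0.0053632  0.05528868]
[ 0.56727387 -0.26249486] [ 0.00594832 -0.05487296]
```

```bash
python3 -m pendant '[[45,[57,101,-60],[0,0,2.4]],[45,[57,101,-120],[0,0,2.4]],[45,[57,101,-180],[0,0,2.4]],[45,[57,101,-240],[0,0,2.4]],[45,[57,101,-290],[0,0,2.4]],[45,[57,101,-320],[0,0,2.4]],[45,[57,101,-340],[0,0,2.4]],[45,[57,101,-350],[0,0,2.4]],[45,[57,101,-350],[0,0,2.4]]]' 80
python3 -m pendant '[[0,[0,0,0],[0,0,0]],[0,[0,0,0],[0,0,0]],[0,[0,0,0],[0,0,0]],[0,[0,0,0],[0,0,0]],[0,[0,0,0],[0,0,0]],[0,[0,0,0],[0,0,0]],[0,[0,0,0],[0,0,0]]]' 80
```

```text
time: 4.58
ee_pos: [0.5332, 0.2306, 0.0117]
tcp_rot: [180.0, 0.0, 111.9]
wrist_force: [-0.2, -1.0, 0.4]
opening: 0.0385
time: 5.45
ee_pos: [0.5341, 0.2307, 0.0134]
tcp_rot: [179.8, 0.0, 111.9]
wrist_force: [-0.2, -1.4, 6.5]
opening: 0.0123
```

```bash
python3 -m pendant '[[0,[0,0,20],[0,0,0]],[0,[0,0,60],[0,0,0]],[0,[0,0,110],[0,0,0]],[0,[0,0,160],[0,0,0]],[0,[0,0,190],[0,0,0]],[0,[0,0,190],[0,0,0]],[0,[0,0,190],[0,0,0]]]'
python3 - <<'E'
from h import *
o,p,C=wrist(); print(o["ee_pos"],o["tcp_rot"],o["q"].round(1),o["wrist_force"],o["torque"])
save(p,"e")
np.savez("e.npz",img=p["img"],C=C,fx=p["fx"],fy=p["fy"],cx=p["cx"],cy=p["cy"],T=tool(o))
E
```

```text
time: 6.32
ee_pos: [0.5337, 0.2306, 0.2016]
tcp_rot: [180.0, 0.0, 111.9]
wrist_force: [0.1, -0.1, -3.8]
opening: 0.0125
[0.53373769 0.2305917  0.20158254] [1.79959344e+02 4.59744127e-02 1.11927965e+02] [23.4  8.8 10.9 92.1 -0.  91.5] [ 0.10557829 -0.07102455 -3.83662051] [-0.05807114  0.05725385  0.05606262]
```

View pics/e.png

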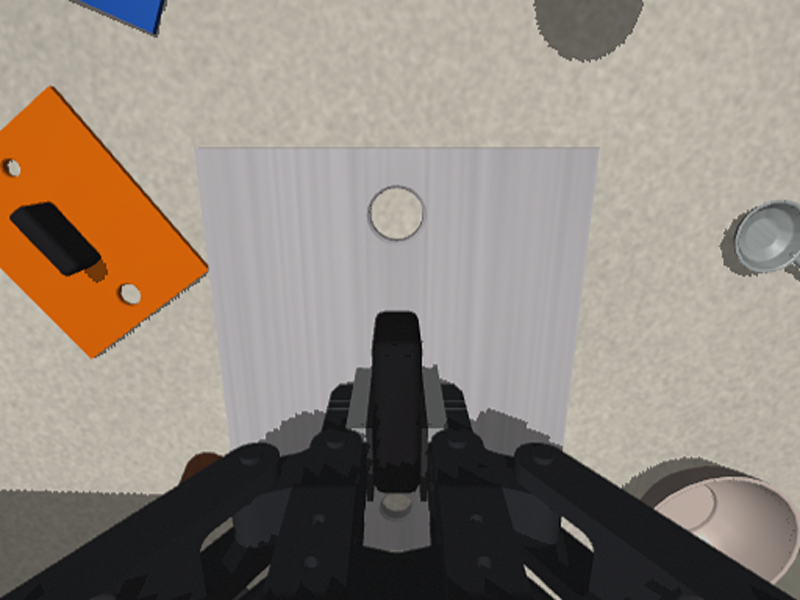

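```bash
python3 - <<'E'
from fit import *
b=dict(np.load("e.npz"))
C=np.linalg.inv(b["T"])@b["C"]
for z in(.006,.0084,.011):
    P=[ray(b,C,u/k,v/k,z) for u,v in((397,213),(196,147),(600,148))]
    print(z,np.round(P,4).tolist(),np.linalg.norm(P[1]-P[2]))
E
```

```text
0.006 [[0.058, 0.0006, 0.006], [0.0771, -0.0579, 0.006], [0.0767, 0.0597, 0.006]] 0.11761010381562435
0.0084 [[0.0576, 0.0006, 0.0084], [0.0771, -0.0588, 0.0084], [0.0767, 0.0607, 0.0084]] 0.11950891358332513
0.011 [[0.0572, 0.0006, 0.011], [0.077, -0.0598, 0.011], [0.0767, 0.0617, 0.011]] 0.12156595749833436
```

```bash
python3 -m pendant '[[0,[5,-40,0],[0,0,-4]],[0,[10,-90,0],[0,0,-8]],[0,[15,-140,0],[0,0,-12]],[0,[20,-190,0],[0,0,-16]],[0,[25,-240,0],[0,0,-20]],[0,[30,-290,0],[0,0,-24]],[0,[35,-340,0],[0,0,-28]],[0,[40,-390,0],[0,0,-32]],[0,[46.5,-430,0],[0,0,-36]],[0,[46.5,-441.3,0],[0,0,-37]],[0,[46.5,-441.3,-40],[0,0,-37]],[0,[46.5,-441.3,-80],[0,0,-37]],[0,[46.5,-441.3,-105],[0,0,-37]],[0,[46.5,-441.3,-113],[0,0,-37]],[0,[46.5,-441.3,-113],[0,0,-37]]]'
python3 - <<'E'
from h import *
o,p,C=wrist(); print(o["ee_pos"],o["tcp_rot"],o["q"].round(1),o["wrist_force"],o["torque"])
i=p["img"][75:285,100:420];cv2.imwrite("pics/f.png",cv2.resize(i,None,fx=2.5,fy=2.5,interpolation=cv2.INTER_CUBIC)[:,:,::-1])
np.savez("f.npz",img=p["img"],C=C,fx=p["fx"],fy=p["fy"],cx=p["cx"],cy=p["cy"],T=tool(o))
E
```

```text
time: 8.25
ee_pos: [0.5798, -0.2103, 0.0879]
tcp_rot: [-179.9, 0.0, 75.0]
wrist_force: [0.1, -0.2, -3.8]
opening: 0.0119
[ 0.57976235 -0.21028625  0.08794983] [-1.79936575e+02  4.07322180e-02  7.49651512e+01] [-19.9  13.7   4.1  80.5  -0.   85.1] [ 0.08253417 -0.16853931 -3.84567063] [-0.03207744  0.03480367  0.00703666]
```

View pics/f.png

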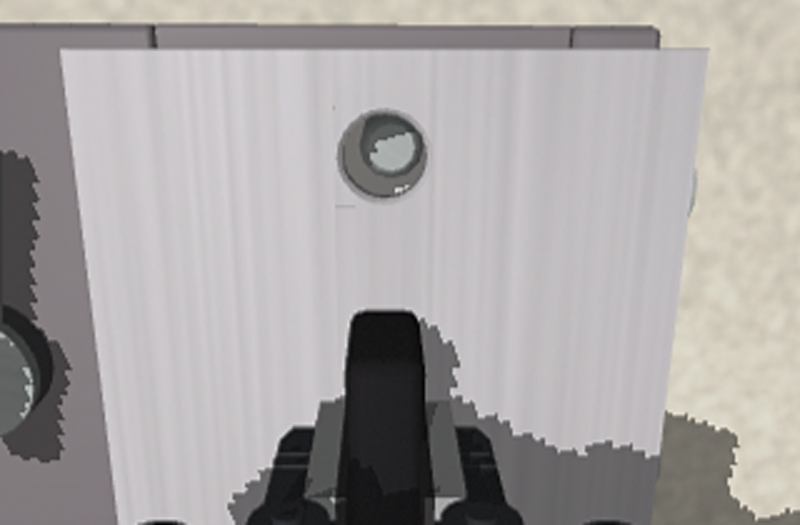

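```bash
python3 - <<'E'
from fit import *
b=dict(np.load("f.npz"))
C=np.linalg.inv(b["T"])@b["C"]
f=lambda u,v,z: ray(b,C,100+u/2.5,75+v/2.5,z)
h=f(382.5,155,.009);print("hole",h)
for q in((393,149,.026),(392,145,.028)):
    d=f(*q)-h; print(f(*q),"tool",d,"world",b["T"][:3,:3]@d)
r=[f(a,50,.009) for a in(60,709)];print(r, f(60,50,.009)-f(709,50,.009))
E
```

```text
hole [5.74434701e-02 1.51563344e-05 9.00000000e-03]
[0.05626523 0.00223457 0.026     ] tool [-0.00117824  0.00221941  0.017     ] world [ 0.00181648 -0.00172043 -0.0170016 ]
[0.05685281 0.00203802 0.028     ] tool [-0.00059066  0.00202286  0.019     ] world [ 0.00177657 -0.00110278 -0.0190018 ]
[array([ 0.07691403, -0.05985449,  0.009     ]), array([0.0768092 , 0.06068098, 0.009     ])] [ 1.04834664e-04 -1.20535468e-01  0.00000000e+00]
```

Through the larger hole (382,155) the pin tip shows about 2 mm toward housing +x, at (393,149). I correct for that and lower in stages.

```bash
python3 -m pendant '[[0,[1.8,-1.5,0],[0,0,0]],[0,[1.8,-1.5,-6],[0,0,0]],[0,[1.8,-1.5,-10],[0,0,0]],[0,[1.8,-1.5,-13],[0,0,0]],[0,[1.8,-1.5,-15],[0,0,0]],[0,[1.8,-1.5,-16],[0,0,0]],[0,[1.8,-1.5,-16],[0,0,0]]]'; python3 -c "
from h import *
o=get_obs();print(o['ee_pos'],o['wrist_force'],o['torque'])"
```

```text
time: 9.18
ee_pos: [0.582, -0.212, 0.073]
tcp_rot: [180.0, 0.0, 75.0]
wrist_force: [-0.3, 0.4, -3.4]
opening: 0.0123
[ 0.58203518 -0.21204611  0.07302639] [-0.3108727   0.37109939 -3.37487428] [0.03694419 0.14985769 0.03350888]
```

```bash
python3 -m pendant '[[0,[0,0,-3],[0,0,0]],[0,[0,0,-6],[0,0,0]],[0,[0,0,-8],[0,0,0]],[0,[0,0,-9.5],[0,0,0]],[0,[0,0,-10],[0,0,0]],[0,[0,0,-10],[0,0,0]]]'; python3 -c "
from h import *
o=get_obs();print(o['ee_pos'],o['wrist_force'],o['torque'])
o,p,C=wrist();i=p['img'][75:285,100:420];cv2.imwrite('pics/g.png',cv2.resize(i,None,fx=2.5,fy=2.5,interpolation=cv2.INTER_CUBIC)[:,:,::-1])"
```

```text
time: 9.93
ee_pos: [0.5818, -0.2119, 0.0635]
tcp_rot: [180.0, 0.0, 75.0]
wrist_force: [-4.5, 3.2, 1.7]
opening: 0.0124
[ 0.58184389 -0.21193608  0.06346401] [-4.52805578  3.17946295  1.72587405] [ 0.60959423  0.89337192 -0.12569906]
```

View pics/g.png

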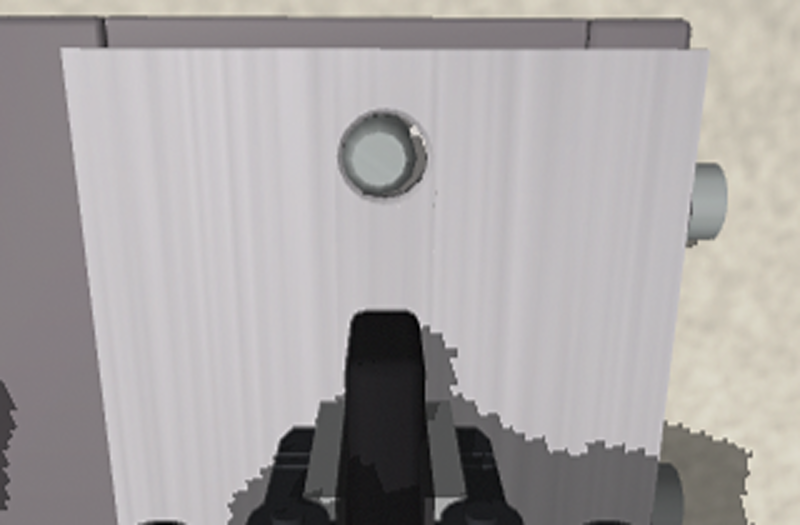

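The pin fills the larger hole and the height matches the seated value. A light nudge and press, then release and retreat.

```bash
python3 -m pendant '[[0,[-0.7,0.4,-1],[0,0,0]],[0,[-0.7,0.4,-2],[0,0,0]],[0,[-0.7,0.4,-2],[0,0,0]]]'; python3 -m pendant '[[45,[0,0,0],[0,0,0]],[45,[0,0,0],[0,0,0]],[45,[0,0,0],[0,0,0]],[45,[0,0,20],[0,0,0]],[45,[0,0,60],[0,0,0]],[45,[0,0,110],[0,0,0]],[45,[0,0,170],[0,0,0]],[45,[0,-30,220],[0,0,0]],[45,[-40,-60,240],[0,0,0]],[45,[-80,-80,240],[0,0,0]],[45,[-80,-80,240],[0,0,0]]]' 40
python3 - <<'E'
from h import *
o,p,C=wrist(); print(o["ee_pos"],o["tcp_rot"],o["q"].round(1),o["wrist_force"])
for l in ("cover","housing","cap_grip"): print(l,[(np.round(d["position"],4).tolist(),round(d["confidence"],2)) for d in pinpoint(p,l)])
save(p,"i")
np.savez("i.npz",img=p["img"],C=C,fx=p["fx"],fy=p["fy"],cx=p["cx"],cy=p["cy"])
E
```

```text
time: 10.35
ee_pos: [0.5818, -0.2119, 0.0634]
tcp_rot: [179.8, 0.1, 74.9]
wrist_force: [-4.5, 1.8, 10.2]
opening: 0.0123
time: 11.72
ee_pos: [0.5, -0.2934, 0.3044]
tcp_rot: [179.7, 0.1, 74.8]
wrist_force: [-0.5, 0.5, -0.8]
opening: 0.0387
[ 0.50004856 -0.29337283  0.30440035] [1.79740204e+02 1.05177764e-01 7.47784524e+01] [-30.4  11.5  25.6 103.9  -0.   74.8] [-0.54134022  0.46562093 -0.76314273]
cover [([0.585, -0.2091, 0.0477], 0.82), ([0.486, -0.1846, 0.0728], 0.18)]
housing []
cap_grip [([0.4867, -0.1836, 0.075], 0.96)]
```

View pics/i.png

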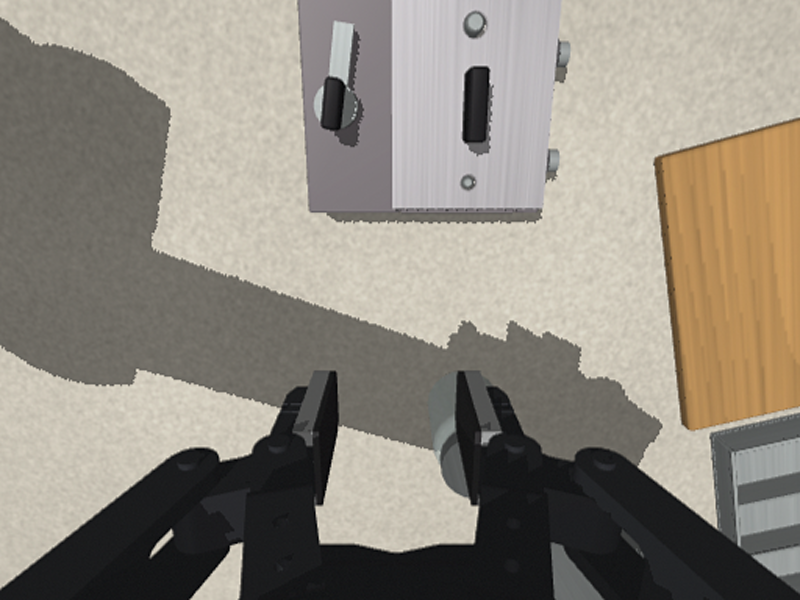

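```bash
python3 - <<'E'
from fit import *
b=dict(np.load("i.npz"));f=lambda u,v,z: ray(b,b["C"],u/k,v/k,z)[:2]
t=f(344.5,23,.062);a=np.array([.4858,-.1837]);d=t-a;print("tongue",t,np.linalg.norm(d),np.degrees(np.arctan2(d[1],d[0])))
e1=f(333.5,22,.062)-f(330,75,.062);e2=f(355,24,.062)-f(349,80,.062)
for e in(e1,e2):print("edge",np.degrees(np.arctan2(e[1],e[0])))
w=[f(334,79,.09),f(330.5,128,.09)];d=w[0]-w[1];print("wing mid",(w[0]+w[1])/2,np.linalg.norm(d),np.degrees(np.arctan2(d[1],d[0])))
c=[f(476,24,.062),f(468,182,.062)];print("pins",c)
E
```

```text
tongue [ 0.50761273 -0.13313514] 0.055069049229375285 66.66554359977576
edge 68.2116658681924
edge 66.38236725490542
wing mid [ 0.48607608 -0.18373831] 0.031251604879997986 68.03281647924403
pins [array([ 0.596415  , -0.15794058]), array([ 0.56726845, -0.26215361])]
```

```bash
python3 -m pendant '[[45,[-8,55,0],[0,0,-7.8]],[45,[-14,109.5,-20],[0,0,-7.8]],[45,[-14,109.5,-80],[0,0,-7.8]],[45,[-14,109.5,-140],[0,0,-7.8]],[45,[-14,109.5,-190],[0,0,-7.8]],[45,[-14,109.5,-220],[0,0,-7.8]],[45,[-14,109.5,-234],[0,0,-7.8]],[45,[-14,109.5,-234],[0,0,-7.8]],[0,[-14,109.5,-234],[0,0,-7.8]],[0,[-14,109.5,-234],[0,0,-7.8]],[0,[-14,109.5,-234],[0,0,-7.8]],[0,[-14,109.5,-234],[0,0,-7.8]],[0,[-14,109.5,-234],[0,0,-7.8]]]' 50
```

```text
time: 13.55
ee_pos: [0.4859, -0.1807, 0.0707]
tcp_rot: [-179.9, 0.0, 67.2]
wrist_force: [-19.5, 9.8, 15.6]
opening: 0.0109
```

```bash
python3 -m pendant '[[0,[0,0,0],[0,0,0]],[0,[0,0,0],[0,0,0]]]'; python3 - <<'E'
from h import *
o,p,C=wrist(); print(o["ee_pos"],o["wrist_force"],o["torque"],o["opening"])
save(p,"j")
E
```

```text
time: 13.8
ee_pos: [0.4856, -0.1805, 0.0708]
tcp_rot: [-179.8, 0.0, 67.2]
wrist_force: [-4.1, 2.5, -4.5]
opening: 0.0108
[ 0.48557195 -0.18054418  0.0708257 ] [-4.13837474  2.54362651 -4.47319988] [ 0.30722165  0.57708332 -0.0251512 ] 0.010828592406873828
```

View pics/j.png

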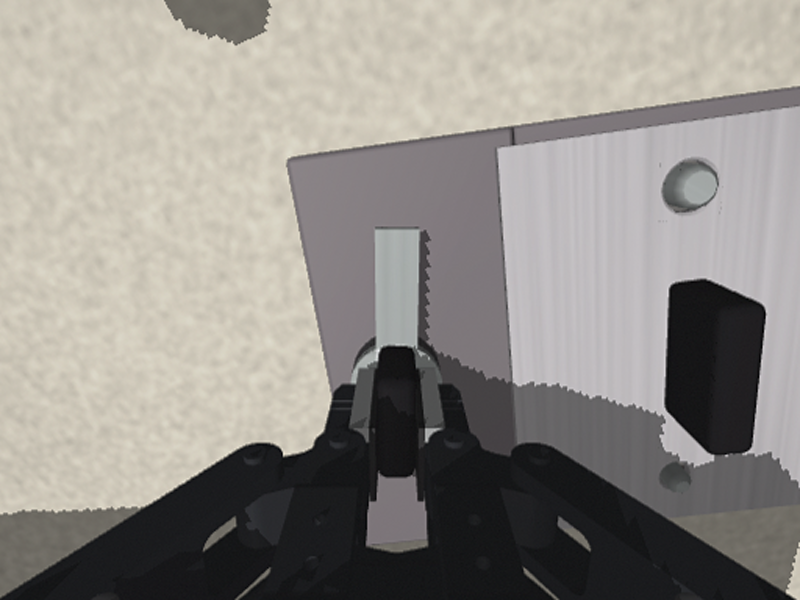

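```bash
python3 -m pendant '[[0,[0.4,0,0],[0,0,-8]],[0,[0.9,-0.1,0],[0,0,-16]],[0,[1.3,-0.3,0],[0,0,-24]],[0,[1.6,-0.5,0],[0,0,-32]],[0,[2,-0.7,0],[0,0,-40]],[0,[2,-0.7,0],[0,0,-40]]]' 60
```

```text
time: 14.6
ee_pos: [0.4868, -0.1816, 0.0709]
tcp_rot: [-179.8, 0.1, 27.0]
wrist_force: [-7.3, -2.1, -4.1]
opening: 0.0106
```

```bash
python3 -m pendant '[[0,[0.2,-0.4,0],[0,0,-8]],[0,[0.4,-0.8,0],[0,0,-16]],[0,[0.6,-1.2,0],[0,0,-24]],[0,[0.7,-1.6,0],[0,0,-31]],[0,[0.7,-2,0],[0,0,-37]],[0,[0.7,-2,0],[0,0,-41]],[0,[0.7,-2,0],[0,0,-41]]]' 60; python3 -c "
from h import *
o=get_obs();print(o['tcp_rot'],o['wrist_force'],o['torque'])"
```

```text
time: 15.48
ee_pos: [0.4869, -0.1832, 0.0709]
tcp_rot: [-179.8, 0.2, -13.9]
wrist_force: [-5.5, 3.1, -2.7]
opening: 0.0106
[-179.80550227    0.22410736  -13.90398228] [-5.5117419   3.0669508  -2.73561614] [0.50346671 1.11415218 1.17516239]
```

The moment about z has risen to 1.2 N m, so the cap is at its stop. Release, lift, check.

```bash
python3 -m pendant '[[0,[0,0,0],[0,0,0]],[45,[0,0,0],[0,0,0]],[45,[0,0,0],[0,0,0]],[45,[0,0,0],[0,0,0]],[45,[0,0,20],[0,0,0]],[45,[0,0,60],[0,0,0]],[45,[0,0,110],[0,0,0]],[45,[0,0,160],[0,0,0]],[45,[-60,0,220],[0,0,0]],[45,[-120,0,240],[0,0,0]],[45,[-120,0,240],[0,0,0]],[45,[-120,0,240],[0,0,0]]]'
python3 - <<'E'
from h import *
o,p,C=wrist(); print(o["ee_pos"],o["tcp_rot"],o["wrist_force"],o["qd"].round(2))
save(p,"k")
np.savez("k.npz",img=p["img"],C=C,fx=p["fx"],fy=p["fy"],cx=p["cx"],cy=p["cy"])
p=camera("scene")
for l in ("cover","housing","well","salt","mill","tumbler","jar"): print(l,[(np.round(d["position"],3).tolist(),round(d["confidence"],2)) for d in pinpoint(p,l)])
E
```

```text
time: 16.98
ee_pos: [0.3666, -0.1835, 0.3119]
tcp_rot: [-179.8, 0.1, -14.0]
wrist_force: [0.4, -0.2, -0.5]
opening: 0.0386
[ 0.36663349 -0.18349704  0.31192957] [-1.79839033e+02  6.03445827e-02 -1.39724567e+01] [ 0.3630747  -0.16869636 -0.51078777] [ 1.03  2.98 -0.74 -1.62  0.15  0.61]
cover [([0.316, 0.16, -0.002], 0.84), ([0.286, 0.381, -0.001], 0.73), ([0.584, -0.212, 0.055], 0.57)]
housing [([0.689, 0.004, -0.0], 0.66)]
well []
salt [([0.686, 0.003, 0.001], 0.57)]
mill [([0.455, -0.002, -0.0], 0.82)]
tumbler [([0.562, 0.466, 0.001], 0.94)]
jar [([0.522, -0.481, -0.002], 0.69)]
```

View pics/k.png

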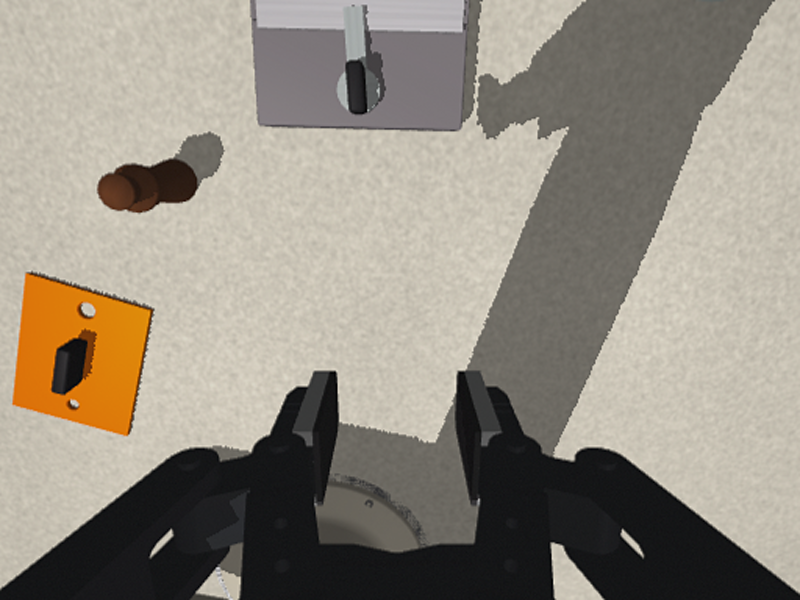

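The tongue at (355,30) lies over the cover's edge. One close look at the cover before handing in.

```bash
python3 -m pendant '[[45,[60,0,20],[0,0,0]],[45,[100,0,40],[0,0,0]],[45,[100,0,40],[0,0,0]],[45,[100,0,40],[0,0,0]]]'
python3 - <<'E'
from h import *
o,p,C=wrist();print(o["qd"].round(2))
save(p,"l");np.savez("l.npz",img=p["img"],C=C,fx=p["fx"],fy=p["fy"],cx=p["cx"],cy=p["cy"])
E
```

```text
time: 17.92
ee_pos: [0.467, -0.1831, 0.3498]
tcp_rot: [-179.8, 0.4, -13.9]
wrist_force: [-0.5, -0.2, -0.5]
opening: 0.0384
[-0.57 -1.81 -1.12  0.02 -0.05 -0.01]
```

View pics/l.png

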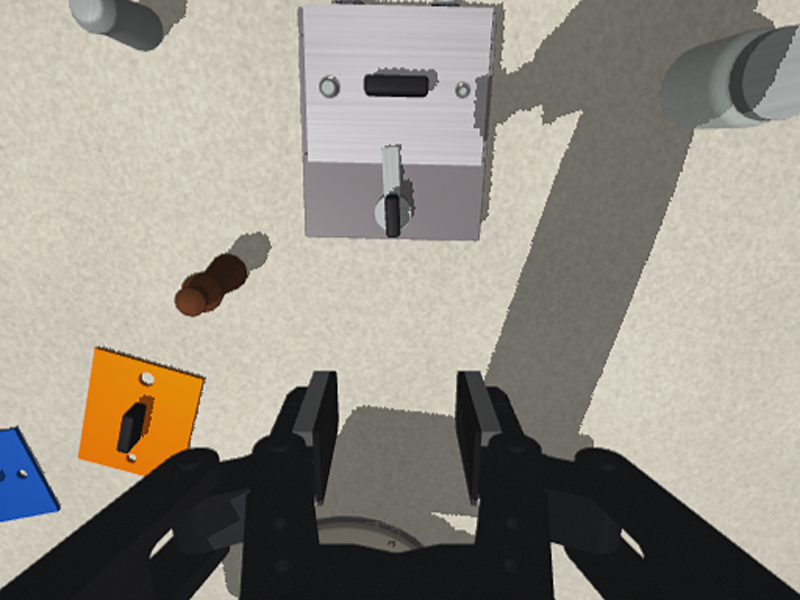

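The cover lies flat on the box: the larger pin is in its hole at (329,86) and the smaller at (462,89). The tongue at (391,155) lies over the cover's edge and the gripper is clear. Handing in.

```bash
python3 -m pendant '[[45,[0,0,0],[0,0,0]],[45,[0,0,0],[0,0,0]]]'; python3 -c "
from workcell import *
print(job_done())"
```

```text
time: 18.23
ee_pos: [0.4659, -0.1831, 0.3504]
tcp_rot: [-179.8, 0.3, -13.9]
wrist_force: [-0.1, -0.3, 0.3]
opening: 0.038
the job is handed in; nothing more can be done
None
```

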